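Tighten the loose tea tin and shelve it

TASK

One of the two tall rectangular steel tea tins on the round tray has a loose screw cap: its grip bar stands askew instead of running along the tin's long sides as on the other one. Screw that cap clockwise fully home while the tin stands where it is on the tray, then carry the tin to the little wooden shelf and set it down gently, upright and centred on the empty cork coaster. Leave the other tin alone.

Things in the scene. Friction and masses are not known exactly. Their poses are not given: they have to be found in the camera images.
- tin_a: Loose-capped steel tin on tray, 66 mm (x) by 46 (y), 78 tall, about 0.36 kg. Origin: centre of underside, z up. On its axis a screw cap 43 mm across (84 to 94 mm up) with an upright wooden grip bar 44 long, 12 thick, 26 high, top 120 mm above the origin. The cap cannot come off: carry the tin by the bar. Friction keeps the tin from turning with it. Only the teapot (128 mm) is taller than the cap.
- tin_a_cap (a joint): Angle (rad) of tin_a's cap: 0 is tight (firm stop), bar along the tin's x. It grows anticlockwise from above as it unscrews: the bar lies at the tin's yaw plus this angle. Starts between 0.6 and 1.15; light friction (about 0.03 N m); stays where it is left; turning past the stop just turns the tin.
- tin_b: The other tin, same shape, size and material, elsewhere on the tray, cap tight (grip bar along its long sides). Origin: centre of its underside. It stays where it is.
- coaster: Empty round cork coaster, 90 mm across, 5 thick, fixed on the board of the low wooden shelf right of the tray. A round amber glass jar 85 mm tall stands about 130 mm away, centre to centre. Origin: centre of the coaster's underside (on the board, 60 mm above the table), z up. The shelf's brass rail, 26 mm high, is clear of it. The tin may face any way.
Things that resemble listed ones, but are neither listed nor needed, are in the scene too. Leave any green look-alike of the tin_a alone.

How it is judged:
By the outcome, as a careful person would: the job done as asked, in the order asked, and still so for the second after the job is handed in, with the robot touching nothing.
It also fails if it takes over 43 s, if anything falls off the work surface, if the arm or the gripper's body presses on something with over 40 N, if the wrist force passes 120 N, or if a joint passes its speed limit or range.

ROBOT

A 6-joint arm with a two-finger parallel gripper is mounted at the origin on the work surface. World frame = base frame: x ahead of the robot, y to its left, z up, the work surface at z = 0. Lengths are in m, angles in rad, forces in N, time in s.
With the tool pointing down it reaches from about 0.4 to 0.825 m from the base axis. Payload 7 kg.
Tool frame: the origin (TCP) lies on the centre line of the jaws, within the pads' length; the fingertips stand 22 mm ahead of it and the grasp point (between the pads) lies 3 mm ahead of it (arm.tcp_to_tips is the distance from the TCP to the fingertips, in m); z points along the fingers, y is the line along which they close (so a half turn about z gives the same grasp; the last joint's range is limited). The gripper opens to 88 mm and grips with 3 to 60 N. Pads are 19 mm wide; open, the fingers measure 130 mm over their backs; the gripper's body (78 mm by 193 mm) begins 47 mm behind the grasp point.
Start: joints at [-1.026, 0.359, 0.012, 0, -1.224, -0.288], TCP at [0.171, -0.653, 0.249] pointing down, gripper open.
Joint ranges: [-3.07, 3.07], [-1.43, 2.12], [-1.02, 1.25], [-3.03, 1.67], [-3.05, -0], [-3.03, 3.03]. Speed limits (rad/s): [2.39, 2.39, 3.01, 3.14, 3.14, 3.14].

INTERFACE

Orientations are given as [roll, pitch, yaw] about the fixed x, y, z axes, in that order (R = Rz(yaw) Ry(pitch) Rx(roll)).
In Python, from station import arm gives the robot as it stands.
- The arm moves only by the tool jog_arm, never from a script. Its argument "targets" is a list of rows, each an object of numbers: "dx", "dy", "dz": the shift along the tool's x, y, z in mm; "rx", "ry", "rz": the turn, a rotation vector about the tool's x, y, z in rad; "gripper": the closure, from 0 (fully open) to 1 (shut). In form: [{"dx": .., "dy": .., "dz": .., "rx": .., "ry": .., "rz": .., "gripper": ..}, ...]. A call has exactly 8 rows; each row is the pose to reach, as a shift and turn from the pose commanded when the call began, along the tool's axes at that moment; what a row does not reach only later rows make up. A row lasts 1/12 s, in which the tool goes at most 41.7 mm and 7.16 degrees, less where a joint would pass 70% of its speed; a pose out of reach is approached as far as the arm can. A call with a gripper value outside its range is refused whole. The fingers move at their own pace and stop on an object; "force" is the grip in N (left out, the last holds). Time passes only in rows, so rows that repeat a pose let the fingers close, or fill a call up. It gives the time, the measured TCP pose, the force, the opening and the grip force at its end, in the units of the state.
- arm.get_state(): the state, without advancing time (a new reading comes with each control period).
- arm.grab_frame(name): name is "side" or "top" or "wrist"; returns a dict with "frame" (420x560x3 uint8, red, green, blue), "z_map" (420x560 float32, m along the optical axis (not along the pixel's ray), 0 where there is no reading), "fx", "fy", "cx", "cy" (pixels), "view" (4x4, takes a point from world to camera coordinates). Camera axes: x right, y down, z forward; pixel columns grow to the right and rows downward; lengths in m; the calibration is good to about 2 mm. The wrist camera is an equidistant fisheye: a pixel r from the principal point sees the ray r / f radians off the axis. A picture is of the moment at which its call begins.
- arm.job_done(): hands the job in; it is judged then, once.
The state is a dict: "t": time; "q": joint angles; "qd": joint speeds; "joint_efforts": joint torques, N m; "eef_pos": TCP position; "ee_rot": TCP orientation; "force": force on the tool from outside, world axes, zero at the start; "moment": the same for the moment, N m; "width": finger opening in m; "gripper_force": force on a finger pad.
Only numpy, scipy, OpenCV 4.12 (cv2) and the standard library are available. Lean on these libraries where they do the work, as an engineer would, in place of code of your own. Each camera call takes 0.05 s, during which the arm holds its last target. There are 200 camera calls.

## Working session

There is one attempt and no reset: what is moved stays moved. The work goes in short steps, Python scripts to look and compute and a tool call to move; the robot and the scene stay as the last step left them, time stands still between calls to the robot, and variables do not carry over. Pictures are saved under pics/ and viewed, at most 10 in all, crops included, and the job is handed in when it is done.

Besides the shell and the picture viewer there is one more tool, called after "Call:" as name(argument=value, ...) on one line, values as JSON. jog_arm: Moves the arm, as the interface text tells. Its arguments: {"type":"object","properties":{"targets":{"type":"array","items":{"type":"object","properties":{"dx":{"type":"number"},"dy":{"type":"number"},"dz":{"type":"number"},"rx":{"type":"number"},"ry":{"type":"number"},"rz":{"type":"number"},"gripper":{"type":"number"}}}},"force":{"type":"number"}},"required":["targets"]}

```bash
mkdir -p pics
cat > h.py <<'E'
import numpy as np, cv2
from station import arm
def grab(n,save=None):
    f=arm.grab_frame(n)
    if save: cv2.imwrite('pics/'+save,f['frame'][:,:,::-1])
    return f
def cloud(f):
    z=f['z_map']; v,u=np.mgrid[:z.shape[0],:z.shape[1]]
    P=np.stack([(u-f['cx'])/f['fx']*z,(v-f['cy'])/f['fy']*z,z],-1)
    T=np.linalg.inv(f['view']); return P@T[:3,:3].T+T[:3,3]
E
python3 - <<'E'
from h import *
a=grab('top','top1.png'); b=grab('side','side1.png')
print(arm.get_state()); print(a['view'],a['fx'],b['view'])
np.savez('f1.npz',tc=cloud(a),sc=cloud(b),tf=a['frame'],sf=b['frame'])
E
```

```text
{'t': 0.1, 'q': array([-1.02590189e+00,  3.59321103e-01,  1.11386120e-02, -3.16962623e-04,
       -1.22410777e+00, -2.88113451e-01]), 'qd': array([ 0.00093281, -0.00088995,  0.00251563,  0.00163927,  0.00075195,
       -0.00045328]), 'joint_efforts': array([ 8.60706477e-04, -5.84168351e+01,  2.93750721e+01,  7.01558501e+00,
        1.01112068e-02, -5.06882736e-05]), 'eef_pos': array([ 0.17130815, -0.6524703 ,  0.2477059 ]), 'ee_rot': array([ 3.14007562e+00, -1.38833985e-04, -2.88491949e+00]), 'force': array([-0.87202527, -1.02626293, -0.26533365]), 'moment': array([0.0147955 , 0.02217722, 0.02119065]), 'gripper_force': 0.0, 'width': 0.0877716869419912}
[[ 0.00850972 -0.99988625  0.01245289 -0.08763135]
 [-0.99117408 -0.01008182 -0.13218282  0.52037871]
 [ 0.13229333 -0.01121815 -0.99114713  1.02412276]
 [ 0.          0.          0.          1.        ]] 383.5396341498504 [[-0.75082555 -0.6604963  -0.00237261  0.35432661]
 [-0.38911289  0.44522475 -0.80645278  0.33830727]
 [ 0.53371542 -0.60458214 -0.59129374  0.90644188]
 [ 0.          0.          0.          1.        ]]
```

View pics/top1.png

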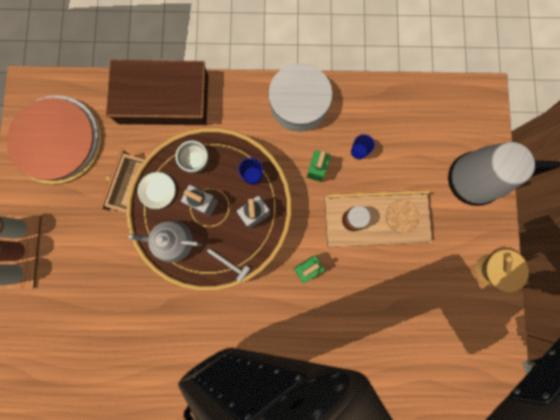

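View pics/side1.png

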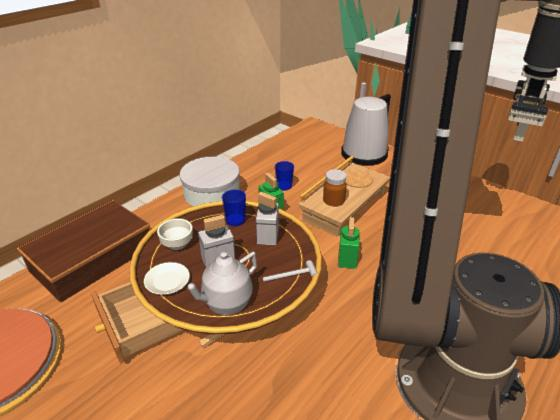

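Two steel tins on the tray: top image (198,200) and (254,210). The look-alikes are green tins at (319,165) and (310,269). The coaster is at (404,215), with the amber jar at (358,217). I'll check the choice in a close crop.

Run:
```python
from h import *
d=np.load('f1.npz'); f=d['tf'][:,:,::-1]; C=d['tc']
cv2.imwrite('pics/crop.png',cv2.resize(f[175:235,170:280],None,fx=7,fy=7,interpolation=cv2.INTER_CUBIC))
hsv=cv2.cvtColor(f,cv2.COLOR_BGR2HSV)
for n,(u,v) in dict(left=(198,200),right=(254,210)).items():
    m=np.zeros(f.shape[:2],bool); m[v-22:v+22,u-22:u+22]=1
    Z=C[...,2]
    top=Z[m].max()
    print(n,'zmax',top, 'tray z',np.percentile(Z[m],10))
    for lab,lo,hi in (('bar',top-.008,top+.01),('body',top-.05,top-.036)):
        k=m&(Z>lo)&(Z<hi); p=C[k]; r=cv2.minAreaRect((p[:,:2]*1000).astype(np.float32))
        print(lab,k.sum(),np.median(p[:,2]),np.round(p.mean(0),4),r, 'corners',cv2.boxPoints(r).round().tolist())
Z=C[...,2]
m=np.zeros(Z.shape,bool); m[195:237,383:425]=1
k=m&(hsv[...,0]<20)&(Z>.061)&(Z<.075); 
p=C[k]; print('coaster',k.sum(),p.mean(0),cv2.minEnclosingCircle((p[:,:2]*1000).astype(np.float32)))
print(C[215,404],C[240,340],C[217,358])
```

```text
left zmax 1.0849327154580215 tray z 0.08819532763457594
bar 4 1.0849327154580215 [ 0.381  -0.0709  1.0849] ((381.0469970703125, -70.88626098632812), (0.0, 0.0), 0.0) corners [[381.0, -71.0], [381.0, -71.0], [381.0, -71.0], [381.0, -71.0]]
body 0 nan [nan nan nan] ((0.0, 0.0), (0.0, 0.0), 0.0) corners [[0.0, 0.0], [0.0, 0.0], [0.0, 0.0], [0.0, 0.0]]
right zmax 1.0849327154580215 tray z 0.08820914361326793
bar 8 1.0849327154580215 [ 0.381  -0.0709  1.0849] ((381.0469970703125, -70.88626098632812), (0.0, 0.0), 0.0) corners [[381.0, -71.0], [381.0, -71.0], [381.0, -71.0], [381.0, -71.0]]
body 0 nan [nan nan nan] ((0.0, 0.0), (0.0, 0.0), 0.0) corners [[0.0, 0.0], [0.0, 0.0], [0.0, 0.0], [0.0, 0.0]]
coaster 1095 [ 0.5011115  -0.39673424  0.06430811] ((501.6798095703125, -401.94525146484375), 76.41720581054688)
[ 0.50367442 -0.4008475   0.06461051] [ 0.43521508 -0.22838964  0.06060559] [ 0.48783732 -0.26045329  0.14552999]
  return _methods._mean(a, axis=axis, dtype=dtype,
  ret = ret.dtype.type(ret / rcount)
<stdin>:12: RuntimeWarning: Mean of empty slice.
  ret = um.true_divide(
```

View pics/crop.png

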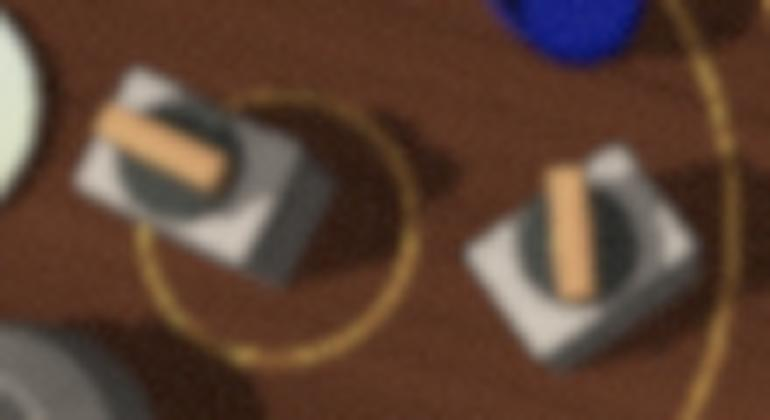

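The right-hand tin, with its bar at (252,208), has the askew bar, so it is tin_a. The left tin's bar runs along its long sides. Next I'll measure with valid depth only.

Run:
```python
from h import *
d=np.load('f1.npz'); f=d['tf'][:,:,::-1]; C=d['tc']; Z=C[...,2]; hsv=cv2.cvtColor(f,cv2.COLOR_BGR2HSV)
for n,(u,v) in dict(left=(198,200),right=(254,210)).items():
    m=np.zeros(f.shape[:2],bool); m[v-18:v+18,u-20:u+20]=1; m&=Z<.5
    tray=np.percentile(Z[m],15); print(n,'tray',tray,np.sort(Z[m])[-15:].round(3))
    for lab,lo,hi in (('bar',.108,.13),('body',.07,.0825)):
        k=m&(Z>tray+lo)&(Z<tray+hi); p=C[k]; r=cv2.minAreaRect((p[:,:2]*1000).astype(np.float32))
        b=cv2.boxPoints(r); e=[b[1]-b[0],b[2]-b[1]]; e=max(e,key=np.linalg.norm)
        print(lab,k.sum(),np.median(p[:,2]).round(4),np.round(p.mean(0),4),np.round(r[0],1),np.round(r[1],1),'yaw deg',(np.degrees(np.arctan2(e[1],e[0]))+90)%180-90)
        print('  pix',np.round(cv2.minAreaRect(np.argwhere(k)[:,::-1].astype(np.float32)),1) if 0 else '')
m=np.zeros(Z.shape,bool); m[197:232,386:421]=1
k=m&(Z>.0625)&(Z<.07); n,l,s,c=cv2.connectedComponentsWithStats(k.astype(np.uint8))
i=l[215,404]; p=C[l==i]; print('coaster',s[i],p.mean(0),cv2.minEnclosingCircle((p[:,:2]*1000).astype(np.float32)))
T=C[(np.abs(C[...,0]-.5)<.3)&(Z<.5)]
for u,v in ((170,236),(251,165)): print('other',C[v-3:v+4,u-3:u+4].reshape(-1,3).max(0))
```

```text
left tray 0.08904980733968829 [0.212 0.212 0.212 0.212 0.212 0.212 0.212 0.212 0.212 0.213 0.213 0.213
 0.213 0.213 0.213]
bar 108 0.2096 [0.5272 0.1338 0.2091] [528.  134.8] [44.6 12.1] yaw deg 64.8804
  pix 
body 235 0.1675 [0.523  0.1284 0.1673] [527.5 134.7] [66.5 45.5] yaw deg 63.969254
  pix 
right tray 0.088996557703423 [0.212 0.212 0.212 0.212 0.212 0.212 0.212 0.212 0.213 0.213 0.213 0.213
 0.214 0.214 0.214]
bar 105 0.2096 [ 0.4991 -0.0014  0.2094] [499.4  -1. ] [42.6 12.1] yaw deg 6.3587112
  pix 
body 262 0.1678 [ 0.497  -0.0027  0.1675] [500.   -1.1] [46.5 65.9] yaw deg -53.88036
  pix 
coaster [386 200  34  32 781] [ 0.5018371  -0.39534824  0.06517129] ((501.12554931640625, -396.0025634765625), 50.92570495605469)
other [0.44143599 0.19286639 1.08493272]
other [0.62657003 0.01806344 0.13882765]
```

```bash
cat >> h.py <<'E'
from scipy.spatial.transform import Rotation as Rn
def delta(p,rot,tp,tyaw):
    "shift mm and turn in tool axes from (p,rot rpy) to tp, pointing down at tyaw"
    R=Rn.from_euler('xyz',rot); Q=Rn.from_euler('xyz',[np.pi,0,tyaw])
    return np.round(R.inv().apply(np.array(tp)-p)*1000,1), np.round((R.inv()*Q).as_rotvec(),3)
E
python3 - <<'E'
from h import *
s=arm.get_state(); p0=s['eef_pos']; r=s['ee_rot']; p=p0
end=np.array([.4997,-.001,.28]); y0=r[2]
for i,a in enumerate((1/3,2/3,1)):
    t=p0+(end-p0)*a; t[2]=.28; y=y0+a*(.111-y0)
    print(delta(p,r,t,y)); p=t; r=[np.pi,0,y]
d=np.load('f1.npz'); f=d['tf'][:,:,::-1]; C=d['tc']; hsv=cv2.cvtColor(f,cv2.COLOR_BGR2HSV)
w=np.s_[190:242,325:432]
print('board z hist',np.histogram(C[w][...,2],bins=[.05,.058,.06,.061,.062,.063,.064,.065,.066,.067,.07,.09]))
print(hsv[215,390:420:4].tolist(),hsv[240,345:425:12].tolist(),hsv[215,424:430].tolist())
cv2.imwrite('pics/coaster.png',cv2.resize(f[w],None,fx=7,fy=7,interpolation=cv2.INTER_CUBIC))
E
```

```text
(array([-161. ,  182.3,  -32. ]), array([ 0.001,  0.001, -0.999]))
(array([-240.4,  -36.7,   -0. ]), array([-0.   ,  0.   , -0.999]))
(array([ -99.3, -222. ,   -0. ]), array([ 0.   ,  0.   , -0.999]))
board z hist (array([ 490, 1243,  711,  550,  353,  256,  245,  183,  130,   98,  356]), array([0.05 , 0.058, 0.06 , 0.061, 0.062, 0.063, 0.064, 0.065, 0.066,
       0.067, 0.07 , 0.09 ]))
[[15, 133, 205], [15, 132, 206], [15, 133, 197], [15, 132, 207], [14, 136, 199], [15, 131, 208], [14, 134, 198], [14, 129, 193]] [[15, 119, 205], [15, 122, 203], [15, 121, 205], [15, 120, 206], [15, 122, 203], [15, 120, 200], [15, 122, 192]] [[15, 122, 188], [15, 121, 187], [15, 119, 186], [15, 121, 187], [14, 124, 171], [14, 128, 139]]
```

View pics/coaster.png

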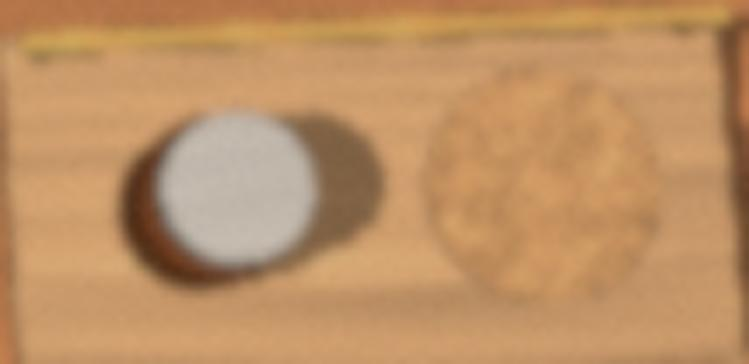

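The coaster is a 33 px disc centred at about (402.1, 215.9) in the top image, with the jar 130 mm to its left. Moving now.

Call:
jog_arm(targets=[{"dx":-20,"dy":23,"dz":-32,"rz":-0.125,"gripper":0.4},{"dx":-40,"dy":46,"dz":-32,"rz":-0.25,"gripper":0.4},{"dx":-60,"dy":68,"dz":-32,"rz":-0.375,"gripper":0.4},{"dx":-80,"dy":91,"dz":-32,"rz":-0.5,"gripper":0.4},{"dx":-100,"dy":114,"dz":-32,"rz":-0.62,"gripper":0.4},{"dx":-121,"dy":137,"dz":-32,"rz":-0.75,"gripper":0.4},{"dx":-141,"dy":160,"dz":-32,"rz":-0.87,"gripper":0.4},{"dx":-161,"dy":182,"dz":-32,"rz":-0.99,"gripper":0.4}])

```text
invalid input at $.targets[0]: expected keys dx, dy, dz, rx, ry, rz, gripper
```

Call:
jog_arm(targets=[{"dx":-30,"dy":-5,"rz":-0.125,"gripper":0.4},{"dx":-60,"dy":-9,"rz":-0.25,"gripper":0.4},{"dx":-90,"dy":-14,"rz":-0.375,"gripper":0.4},{"dx":-120,"dy":-18,"rz":-0.5,"gripper":0.4},{"dx":-150,"dy":-23,"rz":-0.62,"gripper":0.4},{"dx":-180,"dy":-28,"rz":-0.75,"gripper":0.4},{"dx":-210,"dy":-32,"rz":-0.87,"gripper":0.4},{"dx":-240,"dy":-37,"rz":-0.99,"gripper":0.4}])

```text
invalid input at $.targets[0]: expected keys dx, dy, dz, rx, ry, rz, gripper
```

Run:
```python
from h import *
s=arm.get_state(); print(s['t'],s['eef_pos'],s['ee_rot'],s['q'],s['width'])
print(delta(s['eef_pos'],s['ee_rot'],[.4997,-.001,.28],.111))
```

```text
0.1 [ 0.17130815 -0.6524703   0.2477059 ] [ 3.14007562e+00 -1.38833985e-04 -2.88491949e+00] [-1.02590189e+00  3.59321103e-01  1.11386120e-02 -3.16962623e-04
 -1.22410777e+00 -2.88113451e-01] 0.0877716869419912
(array([-483. ,  546.8,  -31.5]), array([ 0.000e+00,  2.000e-03, -2.996e+00]))
```

All keys are required in every row.

Call:
jog_arm(targets=[{"dx":-20,"dy":23,"dz":-32,"rx":0,"ry":0,"rz":-0.12,"gripper":0.4},{"dx":-40,"dy":46,"dz":-32,"rx":0,"ry":0,"rz":-0.25,"gripper":0.4},{"dx":-60,"dy":68,"dz":-32,"rx":0,"ry":0,"rz":-0.37,"gripper":0.4},{"dx":-80,"dy":91,"dz":-32,"rx":0,"ry":0,"rz":-0.5,"gripper":0.4},{"dx":-100,"dy":114,"dz":-32,"rx":0,"ry":0,"rz":-0.62,"gripper":0.4},{"dx":-121,"dy":137,"dz":-32,"rx":0,"ry":0,"rz":-0.75,"gripper":0.4},{"dx":-141,"dy":160,"dz":-32,"rx":0,"ry":0,"rz":-0.87,"gripper":0.4},{"dx":-161,"dy":182,"dz":-32,"rx":0,"ry":0,"rz":-0.99,"gripper":0.4}])

```text
t: 0.77
eef_pos: [0.2811, -0.4343, 0.2803]
ee_rot: [3.141, 0.0, -1.889]
force: [1.4, 0.4, 0.4]
width: 0.0528
gripper_force: 0.0
```

Call:
jog_arm(targets=[{"dx":-30,"dy":-5,"dz":0,"rx":0,"ry":0,"rz":-0.12,"gripper":0.4},{"dx":-60,"dy":-9,"dz":0,"rx":0,"ry":0,"rz":-0.25,"gripper":0.4},{"dx":-90,"dy":-14,"dz":0,"rx":0,"ry":0,"rz":-0.37,"gripper":0.4},{"dx":-120,"dy":-18,"dz":0,"rx":0,"ry":0,"rz":-0.5,"gripper":0.4},{"dx":-150,"dy":-23,"dz":0,"rx":0,"ry":0,"rz":-0.62,"gripper":0.4},{"dx":-180,"dy":-28,"dz":0,"rx":0,"ry":0,"rz":-0.75,"gripper":0.4},{"dx":-210,"dy":-32,"dz":0,"rx":0,"ry":0,"rz":-0.87,"gripper":0.4},{"dx":-240,"dy":-37,"dz":0,"rx":0,"ry":0,"rz":-0.99,"gripper":0.4}])

```text
t: 1.43
eef_pos: [0.3925, -0.2187, 0.2805]
ee_rot: [-3.141, 0.0, -0.899]
force: [2.2, -1.0, -0.1]
width: 0.0526
gripper_force: 0.0
```

Run:
```python
from h import *
s=arm.get_state(); print(s['t'],s['eef_pos'],s['ee_rot'],s['q'],s['width'])
print(delta(s['eef_pos'],s['ee_rot'],[.4997,-.001,.28],.111))
d=np.load('f1.npz'); C=d['tc']; print(C[212:220,398:406].reshape(-1,3).mean(0))
```

```text
1.4333 [ 0.39247118 -0.21869304  0.28050864] [-3.14146882e+00  1.32609823e-04 -8.98595404e-01] [-6.74702935e-02 -4.58884668e-02 -4.05584104e-01 -1.93828462e-04
 -1.21109861e+00  7.39739434e-01] 0.0525535234587052
(array([-103.6, -219.5,    0.5]), array([-0.  ,  0.  , -1.01]))
[ 0.50220838 -0.39392763  0.06502387]
```

Call:
jog_arm(targets=[{"dx":-13,"dy":-27,"dz":0,"rx":0,"ry":0,"rz":-0.12,"gripper":0.4},{"dx":-26,"dy":-55,"dz":0,"rx":0,"ry":0,"rz":-0.25,"gripper":0.4},{"dx":-39,"dy":-82,"dz":0,"rx":0,"ry":0,"rz":-0.37,"gripper":0.4},{"dx":-52,"dy":-110,"dz":0,"rx":0,"ry":0,"rz":-0.5,"gripper":0.4},{"dx":-65,"dy":-137,"dz":0,"rx":0,"ry":0,"rz":-0.62,"gripper":0.4},{"dx":-78,"dy":-165,"dz":0,"rx":0,"ry":0,"rz":-0.75,"gripper":0.4},{"dx":-91,"dy":-192,"dz":0,"rx":0,"ry":0,"rz":-0.87,"gripper":0.4},{"dx":-103.6,"dy":-219.5,"dz":0,"rx":0,"ry":0,"rz":-1.0,"gripper":0.4}])

```text
t: 2.1
eef_pos: [0.5011, -0.0016, 0.2805]
ee_rot: [-3.142, 0.0, 0.097]
force: [-0.5, -1.0, -0.6]
width: 0.0524
gripper_force: 0.0
```

Run:
```python
from h import *
f=grab('wrist','w1.png')
s=arm.get_state(); print(s['t'],s['eef_pos'],s['ee_rot'],s['q'])
# reproject estimate: equidistant fisheye
def fish(p):
    c=f['view'][:3,:3]@np.array(p)+f['view'][:3,3]; th=np.arctan2(np.hypot(*c[:2]),c[2]); k=th/np.hypot(*c[:2])
    return (f['cx']+f['fx']*k*c[0],f['cy']+f['fy']*k*c[1])
for sgn in (1,-1): print('bar end pix',fish([.4997+sgn*.022*np.cos(.111),-.001+sgn*.022*np.sin(.111),.2095]))
```

```text
2.15 [0.50366828 0.00160381 0.28013194] [-3.14112001e+00 -7.26419300e-04  1.07170188e-01] [ 3.93660509e-01  5.25704660e-02 -3.07508225e-01 -2.65184285e-04
 -1.20988727e+00  1.28439972e+00]
bar end pix (np.float64(282.2866163957037), np.float64(198.76665515748485))
bar end pix (np.float64(283.17305976540484), np.float64(259.05812324779436))
```

View pics/w1.png

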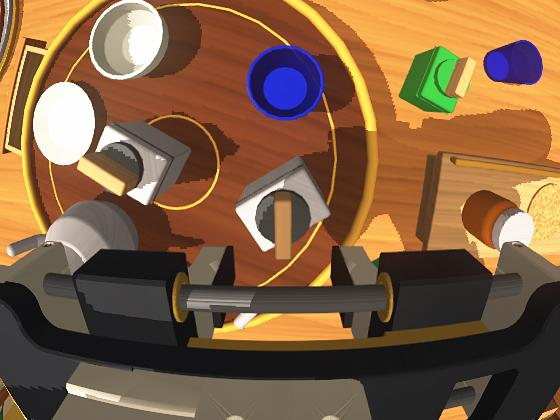

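The wrist view shows the bar at (283,193)–(283,258), centred between the fingers and in line with my estimate. Now the descent.

Run:
```python
from h import *
s=arm.get_state(); print(s['t'],s['eef_pos'],s['ee_rot'],s['qd'].round(3))
print(delta(s['eef_pos'],s['ee_rot'],[.4997,-.001,.209],.111))
```

```text
2.15 [0.50366828 0.00160381 0.28013194] [-3.14112001e+00 -7.26419300e-04  1.07170188e-01] [-0.047 -0.018 -0.036  0.004 -0.003 -0.168]
(array([-4.3,  2.2, 71.1]), array([-0.   , -0.001, -0.004]))
```

Call:
jog_arm(targets=[{"dx":-4,"dy":2,"dz":10,"rx":0,"ry":0,"rz":0,"gripper":0.4},{"dx":-4,"dy":2,"dz":20,"rx":0,"ry":0,"rz":0,"gripper":0.4},{"dx":-4,"dy":2,"dz":30,"rx":0,"ry":0,"rz":0,"gripper":0.4},{"dx":-4,"dy":2,"dz":38,"rx":0,"ry":0,"rz":0,"gripper":0.4},{"dx":-4,"dy":2,"dz":38,"rx":0,"ry":0,"rz":0,"gripper":0.4},{"dx":-4,"dy":2,"dz":38,"rx":0,"ry":0,"rz":0,"gripper":0.4},{"dx":-4,"dy":2,"dz":38,"rx":0,"ry":0,"rz":0,"gripper":0.4},{"dx":-4,"dy":2,"dz":38,"rx":0,"ry":0,"rz":0,"gripper":0.4}])

```text
t: 2.82
eef_pos: [0.4975, -0.0057, 0.2431]
ee_rot: [-3.141, -0.001, 0.09]
force: [0.6, 0.3, 0.5]
width: 0.0528
gripper_force: 0.0
```

Run:
```python
from h import *
s=arm.get_state(); print(s['t'],s['eef_pos'],s['ee_rot'],s['qd'].round(3))
print(delta(s['eef_pos'],s['ee_rot'],[.4997,-.001,.209],.111))
```

```text
2.8167 [ 0.4974651  -0.00567587  0.24311678] [-3.14148787e+00 -9.53330604e-04  8.97232478e-02] [ 0.004 -0.001  0.001  0.001 -0.001 -0.   ]
(array([ 2.6, -4.5, 34.1]), array([-0.   , -0.001, -0.021]))
```

Call:
jog_arm(targets=[{"dx":2.6,"dy":-4.5,"dz":8,"rx":0,"ry":0,"rz":-0.021,"gripper":0.4},{"dx":2.6,"dy":-4.5,"dz":16,"rx":0,"ry":0,"rz":-0.021,"gripper":0.4},{"dx":2.6,"dy":-4.5,"dz":24,"rx":0,"ry":0,"rz":-0.021,"gripper":0.4},{"dx":2.6,"dy":-4.5,"dz":30,"rx":0,"ry":0,"rz":-0.021,"gripper":0.4},{"dx":2.6,"dy":-4.5,"dz":34,"rx":0,"ry":0,"rz":-0.021,"gripper":0.4},{"dx":2.6,"dy":-4.5,"dz":34,"rx":0,"ry":0,"rz":-0.021,"gripper":0.4},{"dx":2.6,"dy":-4.5,"dz":34,"rx":0,"ry":0,"rz":-0.021,"gripper":0.4},{"dx":2.6,"dy":-4.5,"dz":34,"rx":0,"ry":0,"rz":-0.021,"gripper":0.4}])

```text
t: 3.48
eef_pos: [0.4996, -0.0008, 0.2088]
ee_rot: [3.141, -0.0, 0.111]
force: [-0.7, -0.5, 0.5]
width: 0.0528
gripper_force: 0.0
```

Call:
jog_arm(targets=[{"dx":0,"dy":0,"dz":0,"rx":0,"ry":0,"rz":0,"gripper":0.7},{"dx":0,"dy":0,"dz":0,"rx":0,"ry":0,"rz":0,"gripper":0.8},{"dx":0,"dy":0,"dz":0,"rx":0,"ry":0,"rz":0,"gripper":0.85},{"dx":0,"dy":0,"dz":0,"rx":0,"ry":0,"rz":0,"gripper":0.9},{"dx":0,"dy":0,"dz":0,"rx":0,"ry":0,"rz":0,"gripper":1},{"dx":0,"dy":0,"dz":0,"rx":0,"ry":0,"rz":0,"gripper":1},{"dx":0,"dy":0,"dz":0,"rx":0,"ry":0,"rz":0,"gripper":1},{"dx":0,"dy":0,"dz":0,"rx":0,"ry":0,"rz":0,"gripper":1}], force=15)

```text
t: 4.15
eef_pos: [0.4992, -0.0009, 0.2085]
ee_rot: [3.141, 0.0, 0.111]
force: [-0.5, -0.7, -1.7]
width: 0.0122
gripper_force: 15.0
```

Run:
```python
from h import *
s=arm.get_state(); print({k:np.round(v,4) for k,v in s.items()})
```

```text
{'t': np.float64(4.15), 'q': array([ 3.9260e-01,  1.0020e-01, -4.2620e-01,  1.0000e-04, -1.0448e+00,
        1.2893e+00]), 'qd': array([ 0.0008,  0.002 , -0.0009,  0.0043,  0.0016,  0.0012]), 'joint_efforts': array([ 6.07300e-01, -3.55650e+01,  2.74104e+01,  6.01640e+00,
        1.22600e-01,  6.00000e-04]), 'eef_pos': array([ 0.4992, -0.0009,  0.2085]), 'ee_rot': array([3.1414e+00, 3.0000e-04, 1.1120e-01]), 'force': array([-0.5305, -0.6731, -1.6716]), 'moment': array([-0.461 , -0.0065, -0.0151]), 'gripper_force': np.float64(14.9954), 'width': np.float64(0.0122)}
```

Call:
jog_arm(targets=[{"dx":0,"dy":0,"dz":0,"rx":0,"ry":0,"rz":0.06,"gripper":1},{"dx":0,"dy":0,"dz":0,"rx":0,"ry":0,"rz":0.12,"gripper":1},{"dx":0,"dy":0,"dz":0,"rx":0,"ry":0,"rz":0.18,"gripper":1},{"dx":0,"dy":0,"dz":0,"rx":0,"ry":0,"rz":0.24,"gripper":1},{"dx":0,"dy":0,"dz":0,"rx":0,"ry":0,"rz":0.3,"gripper":1},{"dx":0,"dy":0,"dz":0,"rx":0,"ry":0,"rz":0.36,"gripper":1},{"dx":0,"dy":0,"dz":0,"rx":0,"ry":0,"rz":0.42,"gripper":1},{"dx":0,"dy":0,"dz":0,"rx":0,"ry":0,"rz":0.48,"gripper":1}])

```text
t: 4.82
eef_pos: [0.4992, -0.0006, 0.2084]
ee_rot: [-3.141, 0.0, -0.372]
force: [0.7, 0.8, -1.3]
width: 0.0122
gripper_force: 15.0
```

Run:
```python
from h import *
s=arm.get_state(); print({k:np.round(v,4) for k,v in s.items() if k in('eef_pos','ee_rot','force','moment','joint_efforts','width')})
```

```text
{'joint_efforts': array([ -0.397 , -35.5045,  27.2313,   6.7496,   0.0633,   1.1616]), 'eef_pos': array([ 0.4992, -0.0006,  0.2084]), 'ee_rot': array([-3.1415e+00,  4.0000e-04, -3.7180e-01]), 'force': array([ 0.6655,  0.8135, -1.2691]), 'moment': array([ 0.2829,  0.2754, -0.0066]), 'width': np.float64(0.0122)}
```

Call:
jog_arm(targets=[{"dx":0,"dy":0,"dz":0,"rx":0,"ry":0,"rz":0.06,"gripper":1},{"dx":0,"dy":0,"dz":0,"rx":0,"ry":0,"rz":0.12,"gripper":1},{"dx":0,"dy":0,"dz":0,"rx":0,"ry":0,"rz":0.18,"gripper":1},{"dx":0,"dy":0,"dz":0,"rx":0,"ry":0,"rz":0.24,"gripper":1},{"dx":0,"dy":0,"dz":0,"rx":0,"ry":0,"rz":0.3,"gripper":1},{"dx":0,"dy":0,"dz":0,"rx":0,"ry":0,"rz":0.36,"gripper":1},{"dx":0,"dy":0,"dz":0,"rx":0,"ry":0,"rz":0.42,"gripper":1},{"dx":0,"dy":0,"dz":0,"rx":0,"ry":0,"rz":0.48,"gripper":1}])

```text
t: 5.48
eef_pos: [0.4994, -0.0006, 0.2084]
ee_rot: [-3.141, 0.0, -0.852]
force: [-0.6, 0.4, -1.3]
width: 0.0118
gripper_force: 15.0
```

Run:
```python
from h import *
s=arm.get_state(); print({k:np.round(v,4) for k,v in s.items() if k in('eef_pos','ee_rot','force','moment','joint_efforts','width')})
grab('wrist','w2.png')
```

```text
{'joint_efforts': array([ -0.295 , -35.7667,  27.1201,   6.6801,  -0.1749,   1.1619]), 'eef_pos': array([ 0.4994, -0.0006,  0.2084]), 'ee_rot': array([-3.1414e+00,  3.0000e-04, -8.5170e-01]), 'force': array([-0.5632,  0.4389, -1.2565]), 'moment': array([ 0.2155, -0.0011,  0.0276]), 'width': np.float64(0.0118)}
```

View pics/w2.png

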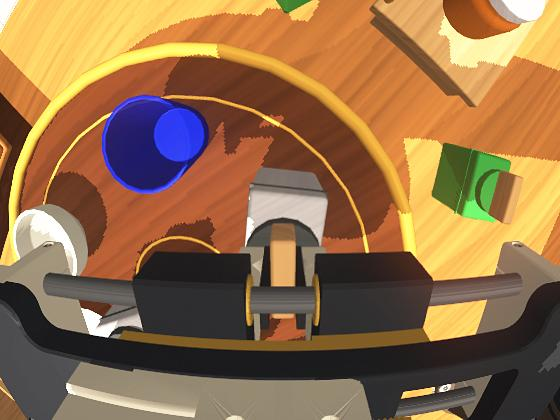

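The tin top's edges (248–328, 185–240) are within about 5° of the bar, and the tin has not turned. I'll go on past the expected stop, slowly.

Call:
jog_arm(targets=[{"dx":0,"dy":0,"dz":0,"rx":0,"ry":0,"rz":0.03,"gripper":1},{"dx":0,"dy":0,"dz":0,"rx":0,"ry":0,"rz":0.06,"gripper":1},{"dx":0,"dy":0,"dz":0,"rx":0,"ry":0,"rz":0.09,"gripper":1},{"dx":0,"dy":0,"dz":0,"rx":0,"ry":0,"rz":0.12,"gripper":1},{"dx":0,"dy":0,"dz":0,"rx":0,"ry":0,"rz":0.15,"gripper":1},{"dx":0,"dy":0,"dz":0,"rx":0,"ry":0,"rz":0.17,"gripper":1},{"dx":0,"dy":0,"dz":0,"rx":0,"ry":0,"rz":0.17,"gripper":1},{"dx":0,"dy":0,"dz":0,"rx":0,"ry":0,"rz":0.17,"gripper":1}], force=25)

```text
t: 6.2
eef_pos: [0.4993, -0.0007, 0.2084]
ee_rot: [3.141, 0.0, -1.018]
force: [0.7, 1.2, -1.5]
width: 0.0113
gripper_force: 25.0
```

Run:
```python
from h import *
s=arm.get_state(); print({k:np.round(v,4) for k,v in s.items() if k in('eef_pos','ee_rot','force','moment','joint_efforts','width')})
f=grab('wrist')
cv2.imwrite('pics/w3.png',cv2.resize(f['frame'][130:330,180:400,::-1],None,fx=3,fy=3))
g=grab('top'); C=cloud(g); Z=C[...,2]
m=np.zeros(Z.shape,bool); m[190:230,232:276]=1; k=m&(Z>.158)&(Z<.1725); p=C[k]; print(k.sum(),cv2.minAreaRect((p[:,:2]*1000).astype(np.float32)) if k.sum()>5 else '')
```

```text
{'joint_efforts': array([ -0.1451, -35.9919,  27.5009,   6.799 ,  -0.0871,  -0.0876]), 'eef_pos': array([ 0.4993, -0.0007,  0.2084]), 'ee_rot': array([ 3.1415e+00,  2.0000e-04, -1.0175e+00]), 'force': array([ 0.7303,  1.2334, -1.5354]), 'moment': array([ 0.1401, -0.0176, -0.0516]), 'width': np.float64(0.0113)}
0
```

View pics/w3.png

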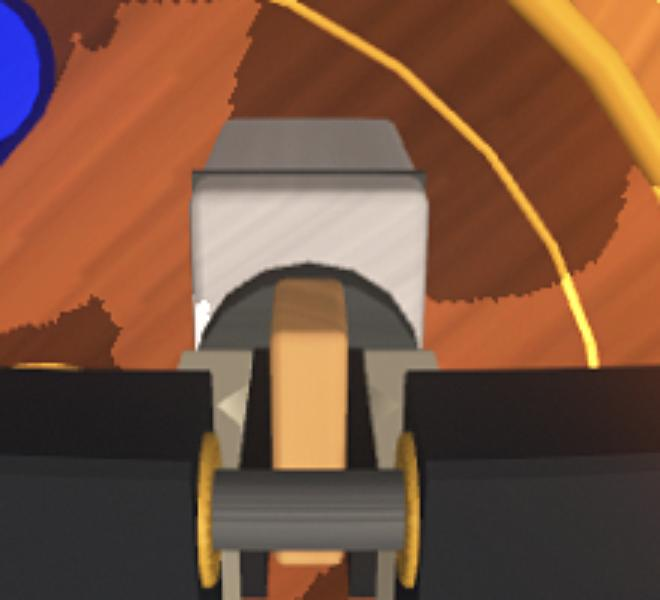

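The bar is square to the tin's top edge (crop row 175), and the tin has begun to turn with the tool, so the cap is home. Lifting straight up; I'll also check the clearance around the coaster.

Call:
jog_arm(targets=[{"dx":0,"dy":0,"dz":-4,"rx":0,"ry":0,"rz":0,"gripper":1},{"dx":0,"dy":0,"dz":-12,"rx":0,"ry":0,"rz":0,"gripper":1},{"dx":0,"dy":0,"dz":-24,"rx":0,"ry":0,"rz":0,"gripper":1},{"dx":0,"dy":0,"dz":-40,"rx":0,"ry":0,"rz":0,"gripper":1},{"dx":0,"dy":0,"dz":-58,"rx":0,"ry":0,"rz":0,"gripper":1},{"dx":0,"dy":0,"dz":-75,"rx":0,"ry":0,"rz":0,"gripper":1},{"dx":0,"dy":0,"dz":-88,"rx":0,"ry":0,"rz":0,"gripper":1},{"dx":0,"dy":0,"dz":-92,"rx":0,"ry":0,"rz":0,"gripper":1}], force=30)

```text
t: 6.97
eef_pos: [0.5002, -0.0007, 0.3034]
ee_rot: [-3.138, -0.001, -1.018]
force: [1.3, 0.8, -3.0]
width: 0.0117
gripper_force: 30.0
```

Run:
```python
from h import *
s=arm.get_state(); print({k:np.round(v,4) for k,v in s.items() if k in('t','eef_pos','ee_rot','force','moment','width')})
print(delta(s['eef_pos'],[np.pi,0,s['ee_rot'][2]],[.501,-.396,.30],s['ee_rot'][2]))
C=np.load('f1.npz')['tc'].reshape(-1,3); d=np.hypot(C[:,0]-.501,C[:,1]+.396)
for z in (.1,.15,.2):
    k=(C[:,2]>z)&(C[:,2]<.45)&(d<.3)&(C[:,1]<-.39); q=C[k]; print(z,k.sum(),q[d[k].argmin()] if k.any() else '')
```

```text
{'t': np.float64(6.9667), 'eef_pos': array([ 0.5002, -0.0007,  0.3034]), 'ee_rot': array([-3.1382e+00, -1.3000e-03, -1.0184e+00]), 'force': array([ 1.2542,  0.7588, -2.9993]), 'moment': array([-0.0314, -0.1195,  0.0497]), 'width': np.float64(0.0117)}
(array([336.9, 206.7,   3.4]), array([0., 0., 0.]))
0.1 2857 [ 0.58815242 -0.56550325  0.10215754]
0.15 1975 [ 0.59614928 -0.57236957  0.15053973]
0.2 12 [ 0.621245   -0.61568117  0.20318838]
```

Call:
jog_arm(targets=[{"dx":5,"dy":3,"dz":0,"rx":0,"ry":0,"rz":0,"gripper":1},{"dx":17,"dy":10,"dz":0,"rx":0,"ry":0,"rz":0,"gripper":1},{"dx":35,"dy":21,"dz":0,"rx":0,"ry":0,"rz":0,"gripper":1},{"dx":58,"dy":36,"dz":0,"rx":0,"ry":0,"rz":0,"gripper":1},{"dx":84,"dy":52,"dz":0,"rx":0,"ry":0,"rz":0,"gripper":1},{"dx":111,"dy":68,"dz":0,"rx":0,"ry":0,"rz":0,"gripper":1},{"dx":138,"dy":85,"dz":0,"rx":0,"ry":0,"rz":0,"gripper":1},{"dx":165,"dy":101,"dz":0,"rx":0,"ry":0,"rz":0,"gripper":1}])

```text
t: 7.63
eef_pos: [0.4988, -0.1959, 0.2994]
ee_rot: [3.14, 0.001, -1.019]
force: [0.5, 1.3, -4.7]
width: 0.012
gripper_force: 30.0
```

Call:
jog_arm(targets=[{"dx":27,"dy":17,"dz":0,"rx":0,"ry":0,"rz":0,"gripper":1},{"dx":54,"dy":33,"dz":0,"rx":0,"ry":0,"rz":0,"gripper":1},{"dx":80,"dy":49,"dz":0,"rx":0,"ry":0,"rz":0,"gripper":1},{"dx":105,"dy":64,"dz":0,"rx":0,"ry":0,"rz":0,"gripper":1},{"dx":128,"dy":79,"dz":0,"rx":0,"ry":0,"rz":0,"gripper":1},{"dx":148,"dy":91,"dz":0,"rx":0,"ry":0,"rz":0,"gripper":1},{"dx":163,"dy":100,"dz":0,"rx":0,"ry":0,"rz":0,"gripper":1},{"dx":172,"dy":106,"dz":0,"rx":0,"ry":0,"rz":0,"gripper":1}])

```text
t: 8.3
eef_pos: [0.4988, -0.3982, 0.2985]
ee_rot: [3.14, 0.002, -1.02]
force: [-0.3, 0.3, -3.6]
width: 0.0121
gripper_force: 30.0
```

Call:
jog_arm(targets=[{"dx":0,"dy":0,"dz":2,"rx":0,"ry":0,"rz":0,"gripper":1},{"dx":0,"dy":0,"dz":4,"rx":0,"ry":0,"rz":0,"gripper":1},{"dx":0,"dy":0,"dz":8,"rx":0,"ry":0,"rz":0,"gripper":1},{"dx":0,"dy":0,"dz":10,"rx":0,"ry":0,"rz":0,"gripper":1},{"dx":0,"dy":0,"dz":10,"rx":0,"ry":0,"rz":0,"gripper":1},{"dx":0,"dy":0,"dz":10,"rx":0,"ry":0,"rz":0,"gripper":1},{"dx":0,"dy":0,"dz":10,"rx":0,"ry":0,"rz":0,"gripper":1},{"dx":0,"dy":0,"dz":10,"rx":0,"ry":0,"rz":0,"gripper":1}])

```text
t: 8.97
eef_pos: [0.5, -0.396, 0.2909]
ee_rot: [-3.141, -0.0, -1.018]
force: [0.1, -0.1, -3.5]
width: 0.0116
gripper_force: 30.0
```

Run:
```python
from h import *
s=arm.get_state(); print({k:np.round(v,4) for k,v in s.items() if k in('t','eef_pos','ee_rot','force','moment','width')})
print(delta(s['eef_pos'],s['ee_rot'],[.501,-.396,.20],s['ee_rot'][2]))
f=grab('wrist','w4.png')
```

```text
{'t': np.float64(8.9667), 'eef_pos': array([ 0.5   , -0.396 ,  0.2909]), 'ee_rot': array([-3.1413e+00, -5.0000e-04, -1.0182e+00]), 'force': array([ 0.1012, -0.0559, -3.5217]), 'moment': array([ 0.0332,  0.1347, -0.0285]), 'width': np.float64(0.0116)}
(array([ 0.5, -0.8, 90.9]), array([-0., -0.,  0.]))
```

View pics/w4.png

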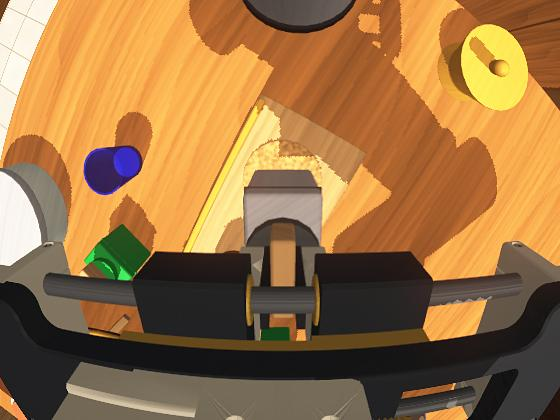

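The tin is held upright, square to the bar, and the cork is visible just beyond it at (283,150). Descending.

Call:
jog_arm(targets=[{"dx":0.5,"dy":-0.8,"dz":6,"rx":0,"ry":0,"rz":0,"gripper":1},{"dx":0.5,"dy":-0.8,"dz":18,"rx":0,"ry":0,"rz":0,"gripper":1},{"dx":0.5,"dy":-0.8,"dz":34,"rx":0,"ry":0,"rz":0,"gripper":1},{"dx":0.5,"dy":-0.8,"dz":52,"rx":0,"ry":0,"rz":0,"gripper":1},{"dx":0.5,"dy":-0.8,"dz":69,"rx":0,"ry":0,"rz":0,"gripper":1},{"dx":0.5,"dy":-0.8,"dz":83,"rx":0,"ry":0,"rz":0,"gripper":1},{"dx":0.5,"dy":-0.8,"dz":92,"rx":0,"ry":0,"rz":0,"gripper":1},{"dx":0.5,"dy":-0.8,"dz":96,"rx":0,"ry":0,"rz":0,"gripper":1}])

```text
t: 9.68
eef_pos: [0.4998, -0.3958, 0.192]
ee_rot: [3.14, 0.003, -1.019]
force: [0.1, 0.4, -4.0]
width: 0.0116
gripper_force: 30.0
```

Call:
jog_arm(targets=[{"dx":0,"dy":0,"dz":0,"rx":0,"ry":0,"rz":0,"gripper":1},{"dx":0,"dy":0,"dz":1,"rx":0,"ry":0,"rz":0,"gripper":1},{"dx":0,"dy":0,"dz":2,"rx":0,"ry":0,"rz":0,"gripper":1},{"dx":0,"dy":0,"dz":3,"rx":0,"ry":0,"rz":0,"gripper":1},{"dx":0,"dy":0,"dz":4,"rx":0,"ry":0,"rz":0,"gripper":1},{"dx":0,"dy":0,"dz":4,"rx":0,"ry":0,"rz":0,"gripper":1},{"dx":0,"dy":0,"dz":4,"rx":0,"ry":0,"rz":0,"gripper":1},{"dx":0,"dy":0,"dz":4,"rx":0,"ry":0,"rz":0,"gripper":1}])

```text
t: 10.35
eef_pos: [0.5008, -0.3963, 0.1907]
ee_rot: [-3.141, -0.0, -1.019]
force: [0.8, -0.5, -3.1]
width: 0.012
gripper_force: 30.0
```

Run:
```python
from h import *
s=arm.get_state(); print({k:np.round(v,4) for k,v in s.items() if k in('t','eef_pos','ee_rot','force','moment','width')})
g=grab('side'); cv2.imwrite('pics/s2.png',cv2.resize(g['frame'][120:240,290:420,::-1],None,fx=5,fy=5))
```

```text
{'t': np.float64(10.35), 'eef_pos': array([ 0.5008, -0.3963,  0.1907]), 'ee_rot': array([-3.1415e+00, -2.0000e-04, -1.0188e+00]), 'force': array([ 0.7698, -0.4503, -3.0772]), 'moment': array([-0.0017,  0.1303,  0.0056]), 'width': np.float64(0.012)}
```

View pics/s2.png

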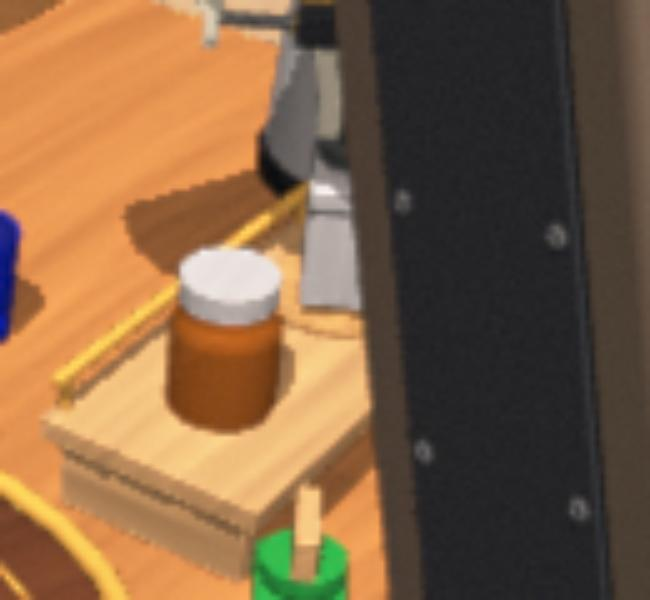

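The tin's lower edge sits just above the cork (crop row 300); the jar is clear. I'll go down gently until contact.

Call:
jog_arm(targets=[{"dx":0,"dy":0,"dz":1,"rx":0,"ry":0,"rz":0,"gripper":1},{"dx":0,"dy":0,"dz":2,"rx":0,"ry":0,"rz":0,"gripper":1},{"dx":0,"dy":0,"dz":3,"rx":0,"ry":0,"rz":0,"gripper":1},{"dx":0,"dy":0,"dz":3.5,"rx":0,"ry":0,"rz":0,"gripper":1},{"dx":0,"dy":0,"dz":4,"rx":0,"ry":0,"rz":0,"gripper":1},{"dx":0,"dy":0,"dz":4.5,"rx":0,"ry":0,"rz":0,"gripper":1},{"dx":0,"dy":0,"dz":5,"rx":0,"ry":0,"rz":0,"gripper":1},{"dx":0,"dy":0,"dz":5,"rx":0,"ry":0,"rz":0,"gripper":1}])

```text
t: 11.07
eef_pos: [0.5007, -0.3962, 0.1854]
ee_rot: [3.142, 0.0, -1.019]
force: [0.3, 0.2, -3.6]
width: 0.0114
gripper_force: 30.0
```

Call:
jog_arm(targets=[{"dx":0,"dy":0,"dz":0.2,"rx":0,"ry":0,"rz":0,"gripper":1},{"dx":0,"dy":0,"dz":0.4,"rx":0,"ry":0,"rz":0,"gripper":1},{"dx":0,"dy":0,"dz":0.6,"rx":0,"ry":0,"rz":0,"gripper":1},{"dx":0,"dy":0,"dz":0.8,"rx":0,"ry":0,"rz":0,"gripper":1},{"dx":0,"dy":0,"dz":1,"rx":0,"ry":0,"rz":0,"gripper":1},{"dx":0,"dy":0,"dz":1,"rx":0,"ry":0,"rz":0,"gripper":1},{"dx":0,"dy":0,"dz":1,"rx":0,"ry":0,"rz":0,"gripper":1},{"dx":0,"dy":0,"dz":1,"rx":0,"ry":0,"rz":0,"gripper":1}])

```text
t: 11.73
eef_pos: [0.5008, -0.3962, 0.1846]
ee_rot: [-3.142, -0.0, -1.019]
force: [-1.2, 0.6, -4.4]
width: 0.0117
gripper_force: 30.0
```

Call:
jog_arm(targets=[{"dx":0,"dy":0,"dz":0.2,"rx":0,"ry":0,"rz":0,"gripper":1},{"dx":0,"dy":0,"dz":0.4,"rx":0,"ry":0,"rz":0,"gripper":1},{"dx":0,"dy":0,"dz":0.6,"rx":0,"ry":0,"rz":0,"gripper":1},{"dx":0,"dy":0,"dz":0.8,"rx":0,"ry":0,"rz":0,"gripper":1},{"dx":0,"dy":0,"dz":1,"rx":0,"ry":0,"rz":0,"gripper":1},{"dx":0,"dy":0,"dz":1,"rx":0,"ry":0,"rz":0,"gripper":1},{"dx":0,"dy":0,"dz":1,"rx":0,"ry":0,"rz":0,"gripper":1},{"dx":0,"dy":0,"dz":1,"rx":0,"ry":0,"rz":0,"gripper":1}])

```text
t: 12.4
eef_pos: [0.5007, -0.3963, 0.1835]
ee_rot: [3.142, 0.0, -1.019]
force: [-1.5, 0.3, -3.9]
width: 0.0122
gripper_force: 30.0
```

Call:
jog_arm(targets=[{"dx":0,"dy":0,"dz":0.2,"rx":0,"ry":0,"rz":0,"gripper":1},{"dx":0,"dy":0,"dz":0.4,"rx":0,"ry":0,"rz":0,"gripper":1},{"dx":0,"dy":0,"dz":0.6,"rx":0,"ry":0,"rz":0,"gripper":1},{"dx":0,"dy":0,"dz":0.8,"rx":0,"ry":0,"rz":0,"gripper":1},{"dx":0,"dy":0,"dz":1,"rx":0,"ry":0,"rz":0,"gripper":1},{"dx":0,"dy":0,"dz":1,"rx":0,"ry":0,"rz":0,"gripper":1},{"dx":0,"dy":0,"dz":1,"rx":0,"ry":0,"rz":0,"gripper":1},{"dx":0,"dy":0,"dz":1,"rx":0,"ry":0,"rz":0,"gripper":1}])

```text
t: 13.07
eef_pos: [0.5008, -0.3964, 0.1834]
ee_rot: [-3.141, -0.001, -1.019]
force: [-2.9, 2.6, 5.6]
width: 0.012
gripper_force: 30.0
```

Contact: the force swung by about 9 N and the height stopped at 0.1834. Releasing and rising.

Call:
jog_arm(targets=[{"dx":0,"dy":0,"dz":-0.5,"rx":0,"ry":0,"rz":0,"gripper":1},{"dx":0,"dy":0,"dz":-0.5,"rx":0,"ry":0,"rz":0,"gripper":0.8},{"dx":0,"dy":0,"dz":-0.5,"rx":0,"ry":0,"rz":0,"gripper":0.7},{"dx":0,"dy":0,"dz":-0.5,"rx":0,"ry":0,"rz":0,"gripper":0.6},{"dx":0,"dy":0,"dz":-0.5,"rx":0,"ry":0,"rz":0,"gripper":0.5},{"dx":0,"dy":0,"dz":-0.5,"rx":0,"ry":0,"rz":0,"gripper":0.5},{"dx":0,"dy":0,"dz":-0.5,"rx":0,"ry":0,"rz":0,"gripper":0.5},{"dx":0,"dy":0,"dz":-0.5,"rx":0,"ry":0,"rz":0,"gripper":0.5}])

```text
t: 13.73
eef_pos: [0.5008, -0.3963, 0.183]
ee_rot: [3.142, 0.0, -1.019]
force: [-0.3, -0.0, 0.1]
width: 0.0433
gripper_force: 0.0
```

Call:
jog_arm(targets=[{"dx":0,"dy":0,"dz":-5,"rx":0,"ry":0,"rz":0,"gripper":0.5},{"dx":0,"dy":0,"dz":-12,"rx":0,"ry":0,"rz":0,"gripper":0.5},{"dx":0,"dy":0,"dz":-24,"rx":0,"ry":0,"rz":0,"gripper":0.5},{"dx":0,"dy":0,"dz":-40,"rx":0,"ry":0,"rz":0,"gripper":0.5},{"dx":0,"dy":0,"dz":-60,"rx":0,"ry":0,"rz":0,"gripper":0.5},{"dx":0,"dy":0,"dz":-80,"rx":0,"ry":0,"rz":0,"gripper":0.5},{"dx":0,"dy":0,"dz":-100,"rx":0,"ry":0,"rz":0,"gripper":0.5},{"dx":0,"dy":0,"dz":-110,"rx":0,"ry":0,"rz":0,"gripper":0.5}])

```text
t: 14.4
eef_pos: [0.5015, -0.3969, 0.2974]
ee_rot: [-3.14, -0.004, -1.019]
force: [0.6, -1.2, 1.3]
width: 0.0439
gripper_force: 0.0
```

Call:
jog_arm(targets=[{"dx":-30,"dy":-20,"dz":0,"rx":0,"ry":0,"rz":0,"gripper":0.5},{"dx":-60,"dy":-40,"dz":0,"rx":0,"ry":0,"rz":0,"gripper":0.5},{"dx":-90,"dy":-60,"dz":0,"rx":0,"ry":0,"rz":0,"gripper":0.5},{"dx":-120,"dy":-75,"dz":0,"rx":0,"ry":0,"rz":0,"gripper":0.5},{"dx":-150,"dy":-90,"dz":0,"rx":0,"ry":0,"rz":0,"gripper":0.5},{"dx":-170,"dy":-105,"dz":0,"rx":0,"ry":0,"rz":0,"gripper":0.5},{"dx":-170,"dy":-105,"dz":0,"rx":0,"ry":0,"rz":0,"gripper":0.5},{"dx":-170,"dy":-105,"dz":0,"rx":0,"ry":0,"rz":0,"gripper":0.5}])

```text
t: 15.07
eef_pos: [0.5012, -0.1952, 0.294]
ee_rot: [-3.14, -0.001, -1.016]
force: [0.6, -0.5, 0.5]
width: 0.0439
gripper_force: 0.0
```

Run:
```python
from h import *
s=arm.get_state(); print(s['t'],s['eef_pos'])
g=grab('top'); C=cloud(g); Z=C[...,2]
m=np.zeros(Z.shape,bool); m[190:240,375:432]=1; m&=Z<.24
for lab,lo,hi in (('bar',.172,.2),('body',.133,.15)):
    k=m&(Z>lo)&(Z<hi); p=C[k]; print(lab,k.sum())
    if k.sum()>10:
        r=cv2.minAreaRect((p[:,:2]*1000).astype(np.float32)); b=cv2.boxPoints(r); e=max([b[1]-b[0],b[2]-b[1]],key=np.linalg.norm)
        print(np.median(p[:,2]),r[0],r[1],(np.degrees(np.arctan2(e[1],e[0]))+90)%180-90)
cv2.imwrite('pics/fin.png',cv2.resize(g['frame'][140:250,150:440,::-1],None,fx=2.7,fy=2.7,interpolation=cv2.INTER_CUBIC))
```

```text
15.0667 [ 0.50122775 -0.1952417   0.29396778]
bar 107
0.1845574779819663 (500.825439453125, -395.2603759765625) (11.996824264526367, 45.500301361083984) -58.753544
body 243
0.1423515299649145 (500.7442626953125, -394.97930908203125) (45.861141204833984, 67.1762466430664) -58.304527
```

View pics/fin.png

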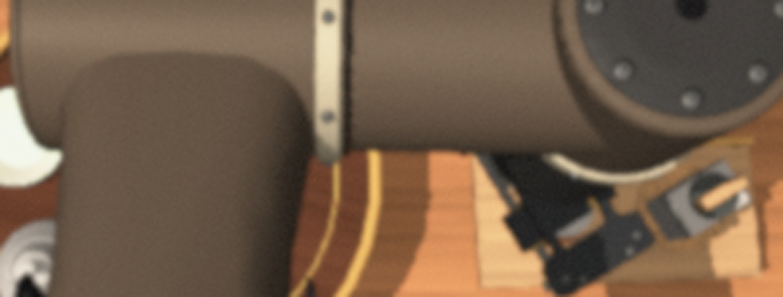

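The tin stands at (0.5008, -0.395), within about 1 mm of the coaster centre. The bar and body yaw agree within 0.5°, and the gripper is clear. Handing in.

```bash
python3 -c "
from station import arm
print(arm.job_done())"
```

```text
the job is handed in; nothing more can be done
None
```

I screwed tin_a's cap fully home on the tray, then set the tin upright on the cork coaster, within about 1 mm of centre. The other tin was not touched, and I handed the job in after about 15 s of robot time; no verdict came back.

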